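Set the kiln controller's push-to-turn trimmer with the plastic tuning tool

ROBOT

A 6-joint arm with a two-finger parallel gripper is mounted at the origin on the work surface. World frame = base frame: x ahead of the robot, y to its left, z up, the work surface at z = 0. Lengths are in m, angles in degrees, forces in N, time in s.
With the tool pointing down it reaches from about 0.4 to 0.825 m from the base axis. Payload 7 kg.
Tool frame: the origin (TCP) lies on the front face of the gripper's body, between the roots of the fingers; the fingertips stand 66 mm ahead of it and the grasp point (between the pads) lies 47 mm ahead of it; z points along the fingers, y is the line along which they close (so a half turn about z gives the same grasp; the last joint's range is limited). The gripper opens to 88 mm and grips with 3 to 60 N. Pads are 19 mm wide; open, the fingers measure 130 mm over their backs; the gripper's body (78 mm by 193 mm) begins 47 mm behind the grasp point.
Start: joints at [-51.045, 20.546, 0.682, 0, -70.136, -16.507], TCP at [0.258, -0.624, 0.292] pointing down, gripper open.
Joint ranges: [-176.03, 176.03], [-82.01, 121.73], [-58.28, 71.71], [-173.87, 95.51], [-174.79, -0.11], [-173.66, 173.66]. Speed limits (degrees/s): [136.94, 136.94, 172.46, 180, 180, 180].

INTERFACE

Orientations are given as [roll, pitch, yaw] about the fixed x, y, z axes, in that order (R = Rz(yaw) Ry(pitch) Rx(roll)).
In Python, from plant import ctrl gives the robot as it stands.
- The arm moves only by the tool send_rows, never from a script. Its argument "deltas" is a list of rows, each a list of 2 entries, a list of its own where there are three numbers: the shift along the tool's x, y, z each as a share of 800 mm, from -1 to 1, then the turn about the tool's z as a share of 90 degrees, from -1 to 1. A call has exactly 5 rows; each row is the pose to reach, as a shift and turn from the pose commanded when the call began, along the tool's axes at that moment; what a row does not reach only later rows make up. A row lasts 1/12 s, in which the tool goes at most 41.7 mm and 7.16 degrees, less where a joint would pass 70% of its speed; a pose out of reach is approached as far as the arm can. A call with a number of a shift or a turn outside -1 to 1 is refused whole. A call with a gripper value outside its range is refused whole. "gripper" is the opening, from 0 (shut) to 1 (fully open), set as the call begins (left out, the last holds). The fingers move at their own pace and stop on an object; the grip force is fixed at half the most. Time passes only in rows, so rows that repeat a pose let the fingers close, or fill a call up. It gives the time, the measured TCP pose, the force, the opening and the grip force at its end, in the units of the state.
- ctrl.get_obs(): the state, without advancing time (a new reading comes with each control period).
- ctrl.snapshot(name): name is "scene" or "top"; returns a dict with "color" (480x640x3 uint8, red, green, blue), "vertical_fov" (degrees; the focal length in pixels is half the picture's height over the tangent of half this angle, whatever the lens; pixels are square), "cx", "cy" (the principal point, pixels), "rvec" (rotation vector, rad) and "tvec" (3), from world to camera coordinates, as OpenCV has them. Camera axes: x right, y down, z forward; pixel columns grow to the right and rows downward; lengths in m; the calibration is good to about 2 mm. A picture is of the moment at which its call begins. There is no depth.
- ctrl.close_job(): hands the job in; it is judged then, once.
Trained networks look in a picture, given as the dict that the camera call returned (one of the last four; its "shot" number tells which), for a name from the list of things; names that differ only in an ending like _2 or _b are one class to them, and where a whole thing is asked for, a point or a joint stands for the part that bears it (a point fixed in the world has none). Each returns a list of dicts, best first, with "conf" (0 to 1); they miss things now and then, are a little off and sometimes report something else, mostly with a low value. They report only what shows in the picture. A call takes as long as a camera call. They do not tell look-alikes from the thing itself.
- ctrl.boxes_of(picture, thing): "xy" ([column, row] as shares, 0 to 1, of the picture: columns of its width, rows of its height, amid what is visible of it).
- ctrl.cut_out(picture, thing): "pixels" (480x640 bool, what is visible of it) and "xy" ([column, row] as shares, 0 to 1, of the picture: columns of its width, rows of its height, amid what is visible of it).
The state is a dict: "clock": time; "joint_pos": joint angles; "qvel": joint speeds; "tau": joint torques, N m; "tool_pos": TCP position; "orientation": TCP orientation; "force": force on the tool from outside, world axes, zero at the start; "moment": the same for the moment, N m; "opening": finger opening in m; "gripper_force": force on a finger pad.
Only numpy, scipy, OpenCV 4.12 (cv2) and the standard library are available. Lean on these libraries where they do the work, as an engineer would, in place of code of your own. Each camera call takes 0.05 s, during which the arm holds its last target. There are 200 camera calls.

TASK

Take the plastic tuning tool out of the wooden block and seat its blade in the slot of the open trimmer on the kiln controller. Press the sprung trimmer screw in and, only while it is held well pressed in, turn it gently until its slot lines up with the two marks beside it, to within a few degrees; the trimmer is delicate, so never load it with more than about 20 N. Then let the screw spring back out, put the tool back upright and fully home in the middle hole of the block, and leave everything else as it is.

Things in the scene. Friction and masses are not known exactly. Their poses are not given: they have to be found in the camera images.
- tool: White plastic tuning tool, 112 mm long, about 35 g, standing blade down in the block's middle hole. Origin: blade tip; z runs up to the handle, x along the blade's width, y through its thickness. Blade 11 mm wide, 2.6 mm thick (1.8 over the lowest 2 mm), 7 mm long; then a shaft of 10 mm diameter up to a flange 24 mm in diameter (44 to 48 mm), which rests on the block.
- tool_grip (a point): Middle of the tool's flat-sided handle, 80 mm above the blade's tip, same axes as the tool. The handle reaches from 48 to 112 mm above the tip, 22 mm wide (x) and 14 mm thick (y), to be gripped across the 14 mm. Tool and blade are the same after a half turn about z.
- block: Fixed wooden tool block 150 x 60 x 50 mm. Origin: centre of its underside; z up; three through holes of 16 mm diameter lie in a row along its x axis, 50 mm apart. The middle hole, for the tuning tool, is at its origin's x and y; with the tool's flange on the block's top the blade's tip is 6 mm above the table.
- controller: Fixed grey kiln controller lying on its back, 150 x 110 x 45 mm, with a dark display window and two black-collared trimmers on its face. Origin: centre of its underside; z up.
- trimmer: The open trimmer: a black collar 12 mm high, 32 mm outer and 22 mm inner diameter, on an aluminium plate, with a brass slotted screw inside. Origin: centre of the collar's foot, on the controller's face (45 mm above the table); z up. The two marks lie on its x axis, either side (white on the rim, black on the plate). The screw sits up to 3 mm off the collar's centre, a little differently each time.
- sealed: The neighbouring trimmer, to be left alone: same collar and marks but closed by a black domed cap, no slot. Origin: centre of the collar's foot; its top is 18 mm above that.
- plunger (a joint): How far the screw is pressed in, m: 0 out, 0.004 fully in; the slot goes down with it. Spring: 3 N to start moving, 1.5 N more per mm, 9 N at the hard bottom. Well pressed in means from 0.0015 on. When out, the screw's top is 7.8 to 10.2 mm above the trimmer's origin, differing each time; its slot is 4 mm deep. Pressing on the brass beside the slot also pushes it in, but does not turn it.
- rotor (a joint): Angle of the screw and its slot from the trimmer's x axis, rad, growing counterclockwise from above; the slot lines up with the marks at 0 and again at 3.14. Stops at -0.45 and 3.59. Screw 15.6 mm in diameter, slot 4.4 mm wide and open at both ends; the blade has about 0.16 rad of play in it either way before the screw turns. Friction 0.03 N m plus 0.015 N m per rad/s; it stays where it is left.
- stick_a: Bystander: wooden modelling stick, 85 mm, standing in an outer hole of the block, its top about 95 mm above the table. Origin: its foot.
- stick_b: Bystander: wooden modelling stick, 95 mm, standing in the other outer hole of the block, its top about 105 mm above the table. Origin: its foot.
- pot: Bystander: small terracotta cup, 54 mm in diameter, 55 mm high. Origin: centre of its underside.
- spindle: Bystander: wooden rod with round ends, 14 mm thick, 90 mm long, lying on the bench. Origin: under its middle.
- jar: Bystander: glass jar with a metal lid, 72 mm in diameter, 100 mm high. Origin: centre of its underside.
- bowl: Bystander: white bowl, 110 mm in diameter, 50 mm high. Origin: centre of its underside.
- bisque: Bystander: small round clay bottle, 66 mm in diameter, 66 mm high. Origin: centre of its underside.
- rib: Bystander: flat wooden rib, 50 x 90 x 8 mm, lying on the bench. Origin: centre of its underside.
Things that resemble listed ones, but are neither listed nor needed, are in the scene too. What is shaped like the tool but red is not meant. Of the things shaped like the block, the wooden one is meant.

How it is judged (in metres and radians):
On the way, in this order (a step that is already met when the one before it is completed fails the run):
1. the tool presses the screw in by at least 1.5 mm (horizontal distance between tool and trimmer below 0.007 m and angle between tool's own z axis and vertical below 0.3 rad and value of joint plunger above 0.0015 m), for 0.2 s.
2. with the tool still pressing the screw in by at least 1.5 mm, the slot is in line with the marks within 0.12 rad (all of step 1 and (value of joint rotor between -0.12 and 0.12 rad or value of joint rotor between 3.02 and 3.26 rad)), for 0.2 s.
At the end, for the whole second after the job is handed in: The slot is within 0.12 rad of the marks (either way round), the screw is out again (pressed in less than 0.6 mm), and the tool stands released and at rest in the block's middle hole: within 5 mm of its axis, blade tip less than 9 mm above the table, tilted less than 0.12 rad ((value of joint rotor between -0.12 and 0.12 rad or value of joint rotor between 3.02 and 3.26 rad) and value of joint plunger below 0.0006 m and horizontal distance between tool and block below 0.005 m and height (world z) of tool below 0.009 m and angle between tool's own z axis and vertical below 0.12 rad and linear speed of tool below 0.02 m/s); the robot touches nothing.
It fails at once if the trimmer is loaded with more than 25 N by the tool (both faces of the blade added up) (contact force between tool and trimmer above 25 N).
It fails at once if the screw is turned (faster than 0.5 rad/s) while pressed in less than 0.5 mm (value of joint plunger below 0.0005 m and (velocity of joint rotor above 0.5 rad/s or velocity of joint rotor below -0.5 rad/s)).
It fails at once if the robot's fingers push on the trimmer or the sealed trimmer, or the tool pushes on the sealed one (more than 2 N) (contact force between the fingers and trimmer above 2 N or contact force between any of the fingers, tool and sealed above 2 N).
It fails at once if another loose thing is moved more than 30 mm (distance of any of stick_a, stick_b, pot, spindle, jar, bowl, bisque, rib from where it was at the start of the episode above 0.03 m).
It also fails if it takes over 67 s, if anything falls off the work surface, if the arm or the gripper's body presses on something with over 40 N, if the wrist force passes 120 N, or if a joint passes its speed limit or range.

## Working session

There is one attempt and no reset: what is moved stays moved. The work goes in short steps, Python scripts to look and compute and a tool call to move; the robot and the scene stay as the last step left them, time stands still between calls to the robot, and variables do not carry over. Pictures are saved under pics/ and viewed, at most 10 in all, crops included, and the job is handed in when it is done.

Besides the shell and the picture viewer there is one more tool, called after "Emit:" as name(argument=value, ...), one argument or row to a line, values as JSON. send_rows: Moves the arm, as the interface text tells. Shift numbers are shares of 800 mm and turn numbers shares of 90 degrees, none past 1 either way. Its arguments: {"type":"object","properties":{"deltas":{"type":"array","items":{"type":"array"}},"gripper":{"type":"number"}},"required":["deltas"]}

```bash
mkdir -p pics; cat > h.py <<'E'
import numpy as np, cv2, pickle
from plant import ctrl
def cam(s):
    f=240/np.tan(np.radians(s["vertical_fov"])/2)
    K=np.array([[f,0,s["cx"]],[0,f,s["cy"]],[0,0,1.]])
    return K,cv2.Rodrigues(np.array(s["rvec"],float))[0],np.array(s["tvec"],float).ravel()
def proj(s,P):
    K,R,t=cam(s); p=(np.atleast_2d(P)@R.T+t)@K.T
    return p[:,:2]/p[:,2:]
def ray(s,uv):
    K,R,t=cam(s); d=R.T@np.linalg.solve(K,[uv[0],uv[1],1]); return -R.T@t,d
def onz(s,uv,z):
    c,d=ray(s,uv); return c+d*(z-c[2])/d[2]
def save(n,img): cv2.imwrite(f"pics/{n}.png",img[:,:,::-1])
E
python3 - <<'E'
from h import *
S={n:ctrl.snapshot(n) for n in("scene","top")}
pickle.dump(S,open("s0.pkl","wb"))
for n,s in S.items():
    save(n+"0",s["color"]); print(n,s["vertical_fov"],s["cx"],s["cy"],ray(s,(320,240)), s.keys())
    for th,z in(("tool",.08),("block",.05),("controller",.045),("trimmer",.057),("sealed",.06),("stick_a",.09),("jar",.1)):
        for d in ctrl.boxes_of(s,th)[:4]:
            uv=np.array(d["xy"])*[640,480]; print(th,round(d["conf"],2),uv.round(1),onz(s,uv,z).round(3))
o=ctrl.get_obs();print(o)
E
```

```text
scene 53.04230517381535 319.9683789417233 244.02833069605344 (array([1.01757123, 0.11662947, 0.81369918]), array([-0.5585494 , -0.13734372, -0.81806444])) dict_keys(['color', 'vertical_fov', 'cx', 'cy', 'rvec', 'tvec', 'shot'])
tool 0.86 [170.1 229.9] [ 0.564 -0.287  0.08 ]
tool 0.71 [219.2 239.9] [ 0.563 -0.189  0.08 ]
tool 0.33 [416.4 276.7] [0.552 0.178 0.08 ]
block 0.84 [224.7 260.4] [ 0.586 -0.174  0.05 ]
block 0.58 [326.6 250.3] [0.516 0.007 0.05 ]
block 0.56 [154.1 340.4] [ 0.767 -0.233  0.05 ]
block 0.27 [478.2 209.9] [0.344 0.282 0.05 ]
controller 0.74 [423.4 307.3] [0.589 0.202 0.045]
trimmer 0.55 [417.9 277. ] [0.537 0.183 0.057]
trimmer 0.25 [305.2 309.8] [0.652 0.001 0.057]
sealed 0.65 [449.1 289.1] [0.55 0.24 0.06]
stick_a 0.59 [215.8 265. ] [ 0.622 -0.171  0.09 ]
jar 0.9 [206.5 155.6] [ 0.382 -0.282  0.1  ]
top 55.111549614981584 319.66804054091887 245.85256472397847 (array([4.46889241e-01, 6.32860707e-04, 1.08526394e+00]), array([ 0.1110037 ,  0.0289629 , -0.99347962])) dict_keys(['color', 'vertical_fov', 'cx', 'cy', 'rvec', 'tvec', 'shot'])
tool 0.53 [468.8 244.1] [ 
[... 429 characters left out ...]
 [ 0.506 -0.201  0.09 ]
{'clock': 0.8, 'joint_pos': array([-5.10427986e+01,  2.05449608e+01,  6.79785419e-01, -3.67383173e-05,
       -7.01363512e+01, -1.65074727e+01]), 'qvel': array([-0.08104178,  0.05530224,  0.02739998, -0.02714543, -0.02472006,
        0.03975245]), 'tau': array([ 1.02996390e-03, -5.82287550e+01,  2.93282497e+01,  7.00221375e+00,
        1.22750964e-02, -1.63901439e-05]), 'tool_pos': array([ 0.25773097, -0.62381219,  0.29216039]), 'orientation': array([ 1.79998527e+02, -4.00635183e-04, -1.57550284e+02]), 'force': array([ 0.03672097, -0.41080259, -0.62579975]), 'moment': array([ 0.01571262, -0.02198558,  0.00961923]), 'gripper_force': 0.0, 'opening': 0.08737771315170967}
```

View pictures.

View pics/scene0.png

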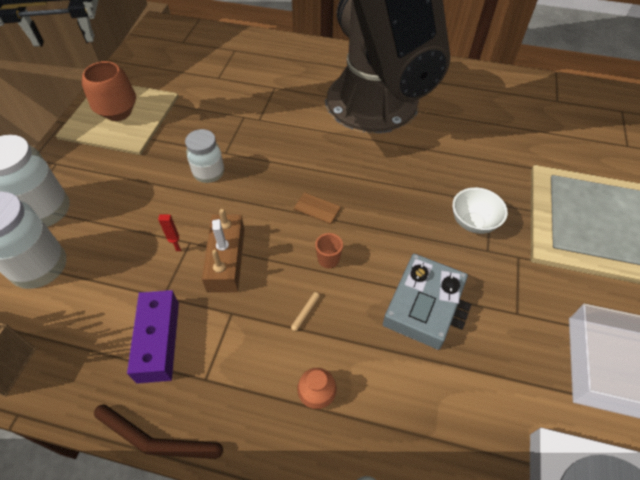

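```bash
python3 - <<'E'
from h import *
S=pickle.load(open("s0.pkl","rb"))
a=S["top"]["color"][205:305,370:500]; b=S["top"]["color"][205:305,200:300]
c=S["scene"]["color"][200:310,135:265]; 
d=S["scene"]["color"][250:350,370:470]
r=lambda i:cv2.resize(i,(400,300),interpolation=cv2.INTER_CUBIC)
save("crop0",np.vstack([np.hstack([r(a),r(b)]),np.hstack([r(c),r(d)])]))
E
```

```text
(no output)
```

View pics/crop0.png

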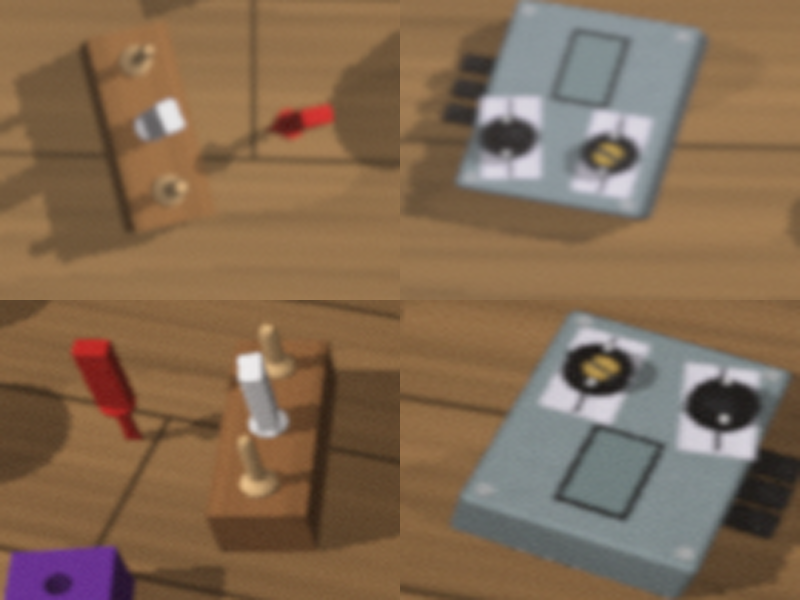

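View pics/top0.png

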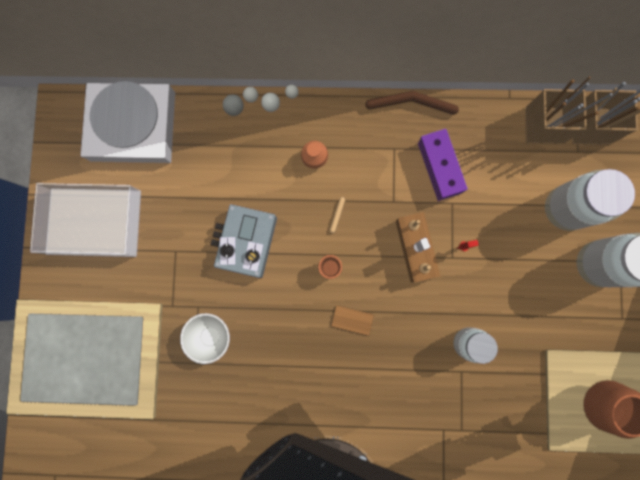

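Top view: the wooden block is at (415,250) and the purple look-alike at (441,166). The white tool at (422,245) stands in the wooden block's middle hole, and the red look-alike is at (469,244). So the white tool and the wooden block fit the description, and the enlarged crop confirms it. The open trimmer (brass visible) is at (254,255), the sealed one at (228,251).

```bash
cat > fit.py <<'E'
from h import *
from scipy.optimize import minimize
def box(x,y,yaw,w,d,z0,z1):
    c,s=np.cos(yaw),np.sin(yaw)
    return np.array([[x+c*a-s*b,y+s*a+c*b,z] for a in(-w/2,w/2) for b in(-d/2,d/2) for z in(z0,z1)])
def cyl(x,y,r,z0,z1):
    t=np.linspace(0,2*np.pi,40)
    return np.array([[x+r*np.cos(a),y+r*np.sin(a),z] for a in t for z in(z0,z1)])
def sil(s,parts,k=4):
    m=np.zeros((480*k,640*k),np.uint8)
    for P in parts:
        h=cv2.convexHull(((proj(s,P)+.5)*k).astype(np.float32)).round().astype(np.int32); cv2.fillConvexPoly(m,h,1)
    return m>0
def fit(pairs,model,p0,steps,k=4):
    ms=[(s,cv2.resize(m.astype(np.uint8),None,fx=k,fy=k,interpolation=cv2.INTER_NEAREST)>0) for s,m in pairs]
    def cost(p):
        c=0
        for s,m in ms:
            q=sil(s,model(p),k); c+=1-(q&m).sum()/max(1,(q|m).sum())
        return c/len(ms)
    sim=np.vstack([p0]+[np.array(p0)+np.eye(len(p0))[i]*steps[i] for i in range(len(p0))])
    r=minimize(cost,p0,method="Nelder-Mead",options=dict(initial_simplex=sim,xatol=1e-4,fatol=1e-4,maxfev=150))
    return r.x.round(4),round(r.fun,3)
E
python3 - <<'E'
from fit import *
S=pickle.load(open("s0.pkl","rb"))
M={}
near=dict(tool=dict(scene=(219,240),top=(422,245)),block=dict(scene=(224,255),top=(415,250)),controller=dict(scene=(423,300),top=(245,240)),trimmer=dict(scene=(419,273),top=(253,255)))
for th in near:
    for n in S:
        c=[d for d in ctrl.cut_out(S[n],th) if np.hypot(*(np.array(d["xy"])*[640,480]-near[th][n]))<25]
        if c: M[th,n]=c[0]["pixels"]; print(th,n,c[0]["conf"],c[0]["pixels"].sum())
pickle.dump(M,open("m0.pkl","wb"))
def run(th,model,p0,st):
    for ns in(("scene",),("top",),("scene","top")):
        pr=[(S[n],M[th,n]) for n in ns if (th,n) in M]
        if pr: print(th,ns,*fit(pr,model,p0,st))
for y0 in(.2,-1.4): pass
run("block",lambda p:[box(*p,.15,.06,0,.05),],[.55,-.19,.25+np.pi*0],[.01,.01,.2])
run("controller",lambda p:[box(*p,.15,.11,0,.045)],[.575,.205,-.2],[.01,.01,.2])
tm=lambda p:[box(*p,.022,.014,.054,.118),cyl(p[0],p[1],.012,.05,.054)]
for y in(0,.8,1.6,2.4): run("tool",tm,[.545,-.19,y],[.01,.01,.3])
run("trimmer",lambda p:[cyl(*p,.016,.045,.057)],[.53,.18],[.01,.01])
E
```

```text
tool scene 0.8 280
tool top 0.46 121
block scene 0.76 2097
block top 0.87 1823
controller scene 0.98 4338
controller top 0.59 2730
trimmer scene 0.93 540
trimmer top 0.96 386
block ('scene',) [ 0.5551 -0.1923  0.2572] 0.249
block ('top',) [ 0.5549 -0.1909  0.2397] 0.167
block ('scene', 'top') [ 0.555  -0.1918  0.2533] 0.213
controller ('scene',) [ 0.5608  0.2049 -0.1962] 0.286
controller ('top',) [ 0.5599  0.2051 -0.2196] 0.288
controller ('scene', 'top') [ 0.5601  0.2051 -0.2098] 0.287
tool ('scene',) [ 0.5545 -0.1924  0.447 ] 0.131
tool ('top',) [ 0.5546 -0.1919  0.0292] 0.264
tool ('scene', 'top') [ 0.5548 -0.1923  0.4455] 0.18
tool ('scene',) [ 0.5542 -0.1925  0.704 ] 0.149
tool ('top',) [ 0.5551 -0.1918  0.5712] 0.224
tool ('scene', 'top') [ 0.5559 -0.1913  0.7065] 0.204
tool ('scene',) [ 0.5539 -0.193   0.7114] 0.148
tool ('top',) [ 0.556  -0.1929  1.5881] 0.24
tool ('scene', 'top') [ 0.5551 -0.1935  1.4454] 0.301
tool ('scene',) [ 0.5537 -0.1934  2.1461] 0.242
tool ('top',) [ 0.5549 -0.1934  2.4613] 0.248
tool ('scene', 'top') [ 0.555  -0.1933  2.2534] 0.273
trimmer ('scene',) [0.5373 0.1813] 0.491
trimmer ('top',) [0.5291 0.1823] 0.553
trimmer ('scene', 'top') [0.5336 0.1819] 0.524
```

```bash
python3 - <<'E'
from h import *
S=pickle.load(open("s0.pkl","rb"))
r=lambda i:cv2.resize(i,(400,300),interpolation=cv2.INTER_CUBIC)
a=S["top"]["color"][239:269,234:274];b=S["scene"]["color"][258:288,400:440]
c=S["top"]["color"][230:260,402:442];d=S["scene"]["color"][215:255,200:253]
save("crop1",np.vstack([np.hstack([r(a),r(b)]),np.hstack([r(c),r(d)])]))
E
```

```text
(no output)
```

View pics/crop1.png

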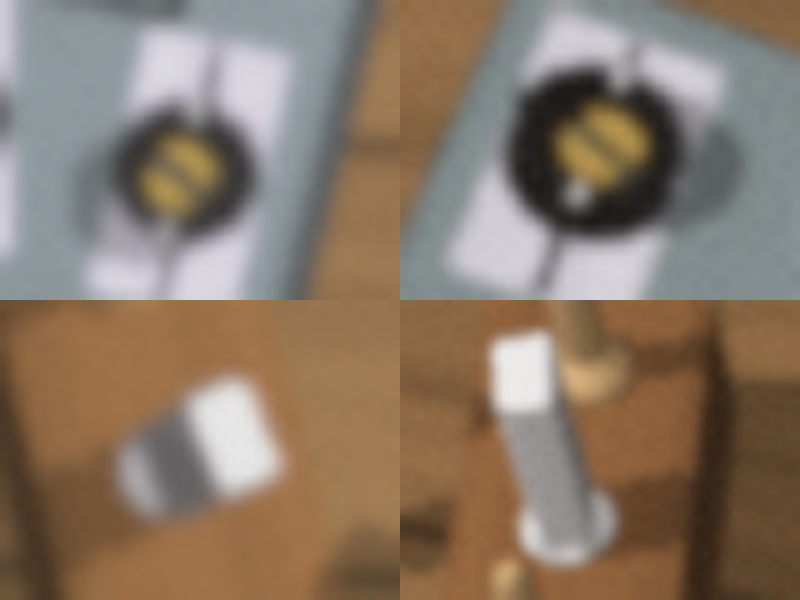

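```bash
cat > rect.py <<'E'
from h import *
def rect(s,c,z,half=.03,ppm=8):
    n=int(2*half*1000*ppm); g=(np.arange(n)+.5)/ppm/1000-half
    # image up = +x, left = +y
    X=c[0]-g[:,None]+0*g; Y=c[1]-g[None,:]+0*X
    p=proj(s,np.stack([X.ravel(),Y.ravel(),0*X.ravel()+z],1)).reshape(n,n,2).astype(np.float32)
    return cv2.remap(s["color"],p[...,0],p[...,1],cv2.INTER_CUBIC),X,Y
def screw(s,c,z=.054,r=.0105):
    im,X,Y=rect(s,c,z); f=im.astype(float)
    w=np.clip((f[...,0]-f[...,2])-25,0,60); w[np.hypot(X-c[0],Y-c[1])>r]=0
    w/=w.sum(); m=np.array([(w*X).sum(),(w*Y).sum()]); dx,dy=X-m[0],Y-m[1]
    C=np.array([[(w*dx*dx).sum(),(w*dx*dy).sum()],[(w*dx*dy).sum(),(w*dy*dy).sum()]])
    e,v=np.linalg.eigh(C); return m,np.degrees(np.arctan2(v[1,0],v[0,0]))%180,np.sqrt(e)*1e3,im
E
python3 - <<'E'
from rect import *
S=pickle.load(open("s0.pkl","rb"))
off=dict(top=(234,239),scene=(400,258))
P=dict(top=dict(bk=[(215,65),(163,270)],wh=[(197,107),(168,235)]),scene=dict(bk=[(634,48),(548,262)],wh=[(622,75),(577,193)]))
ims=[]
for n in P:
    o=off[n]
    for k,z in(("bk",.046),("wh",.057)):
        q=[onz(S[n],(o[0]+(a-400*(n=="scene"))/10-.5,o[1]+b/10-.5),z) for a,b in P[n][k]]
        d=q[0]-q[1]; print(n,k,"mid",((q[0]+q[1])/2).round(4),"ang",np.degrees(np.arctan2(d[1],d[0])).round(1),"len",np.linalg.norm(d).round(4))
    c=np.array([.531,.1815])
    for i in range(3): m,a,e,_=screw(S[n],c); c=m
    print(n,"screw",m.round(4),"slot ang",a.round(1),e)
    ims.append(cv2.resize(rect(S[n],(.531,.1815),.056)[0],(400,400)))
save("rect0",np.hstack(ims))
E
```

```text
top bk mid [0.5245 0.1839 0.046 ] ang -12.0 len 0.0481
top wh mid [0.5229 0.1834 0.057 ] ang -10.5 len 0.0295
top screw [0.5222 0.1842] slot ang 51.8 [3.58857911 4.79663674]
scene bk mid [0.5206 0.1843 0.046 ] ang 169.4 len 0.0513
scene wh mid [0.5231 0.1842 0.057 ] ang 170.2 len 0.0279
scene screw [0.5235 0.1854] slot ang 56.0 [3.64648098 4.75739217]
```

View pics/rect0.png

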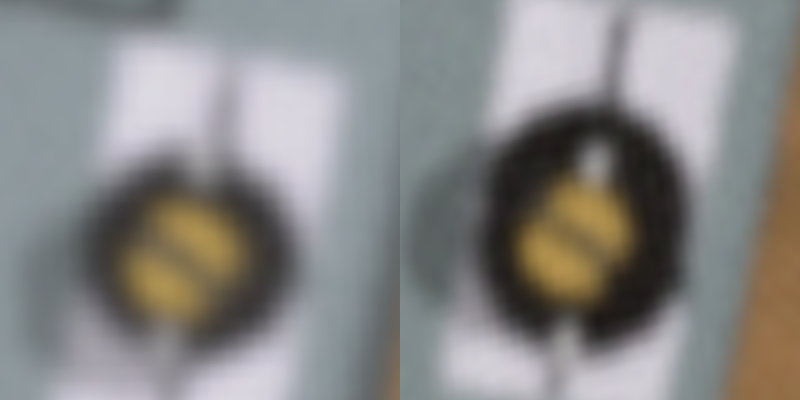

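Emit:
send_rows(
  deltas=[
    [[0,0,-0.01],-0.01],
    [[0,0,-0.03],-0.02],
    [[0,0,-0.05],-0.03],
    [[0,0,-0.06],-0.037],
    [[0,0,-0.06],-0.037],
  ],
  gripper=1,
)

```text
clock: 1.62
tool_pos: [0.258, -0.6246, 0.3431]
orientation: [-179.8, 0.0, -154.2]
force: [-0.4, 0.1, 0.8]
opening: 0.088
gripper_force: 0.0
```

```bash
cat >> h.py <<'E'
def go(xyz,yaw=None):
    "print shift/turn shares from the present pose to a target pose"
    o=ctrl.get_obs(); p=np.array(o["tool_pos"]); a=np.radians(o["orientation"])
    R=cv2.Rodrigues(np.array([0,0,a[2]]))[0]@np.diag([1,-1,-1.])
    d=R.T@(np.array(xyz)-p)/.8
    t=0 if yaw is None else -((yaw-o["orientation"][2]+90)%180-90)/90
    print("shift",d.round(4),"turn",round(t,4),"j",np.round(o["joint_pos"],1),"pos",p.round(4),"rpy",np.round(o["orientation"],2),"F",np.round(o["force"],1),"M",np.round(o["moment"],3),"t",o["clock"])
E
echo
```

Emit:
send_rows(
  deltas=[
    [[-0.02,0.01,0],0],
    [[-0.06,0.034,0],0],
    [[-0.105,0.06,0],0],
    [[-0.15,0.086,0],0],
    [[-0.195,0.111,0],0],
  ],
)

```text
clock: 2.03
tool_pos: [0.3599, -0.4743, 0.3393]
orientation: [179.9, -0.0, -154.3]
force: [0.8, 0.1, -0.5]
opening: 0.0875
gripper_force: 0.0
```

Emit:
send_rows(
  deltas=[
    [[-0.045,0.026,0],0],
    [[-0.09,0.051,0],0],
    [[-0.135,0.077,0],0],
    [[-0.18,0.103,0],0],
    [[-0.22,0.126,0],0],
  ],
)

```text
clock: 2.45
tool_pos: [0.4749, -0.3064, 0.3397]
orientation: [180.0, 0.0, -154.2]
force: [0.6, 0.8, -1.0]
opening: 0.0878
gripper_force: 0.0
```

Emit:
send_rows(
  deltas=[
    [[-0.045,0.026,0.02],0],
    [[-0.09,0.051,0.04],0],
    [[-0.13,0.075,0.07],0],
    [[-0.154,0.088,0.1],0],
    [[-0.154,0.088,0.13],0],
  ],
)

```text
clock: 2.87
tool_pos: [0.5566, -0.1879, 0.2341]
orientation: [180.0, 0.0, -154.0]
force: [0.2, 0.1, 0.7]
opening: 0.0875
gripper_force: 0.0
```

```bash
python3 - <<'E'
from h import *
go([.555,-.192,.133],25.8)
s=ctrl.snapshot("scene"); pickle.dump(s,open("s1.pkl","wb"))
t=ctrl.snapshot("top"); pickle.dump(t,open("s1t.pkl","wb"))
r=lambda i:cv2.resize(i,(400,400),interpolation=cv2.INTER_CUBIC)
save("above",np.hstack([r(s["color"][150:290,150:290]),r(t["color"][190:290,370:470])]))
E
```

```text
shift [ 0.0041 -0.0037  0.1264] turn 0.0018 j [  0.4  14.9 -15.3  -0.  -59.7 -64.4] pos [ 0.5566 -0.1879  0.2341] rpy [ 1.7998e+02  4.0000e-02 -1.5404e+02] F [0.2 0.1 0.7] M [-0.066  0.016  0.08 ] t 2.8667
```

View pics/above.png

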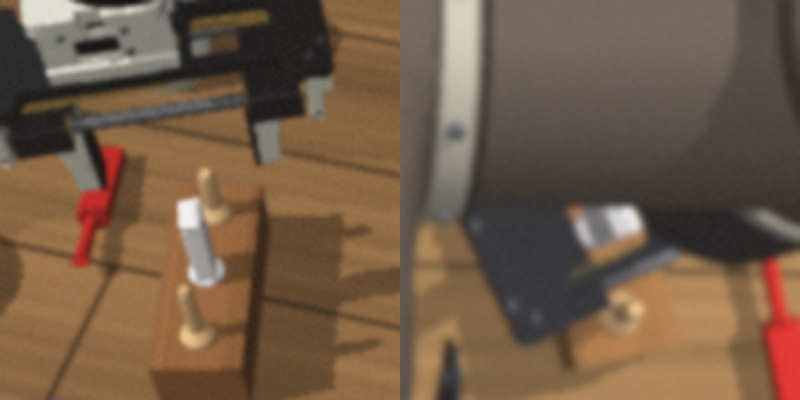

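The picture shows the open fingers above and either side of the white tool (scene ≈(218,230)), well clear of the sticks. The red look-alike has toppled by itself and lies clear.

Emit:
send_rows(
  deltas=[
    [[0,0,0.02],0],
    [[0,0,0.05],0],
    [[0,0,0.07],0],
    [[0,0,0.07],0],
    [[0,0,0.07],0],
  ],
)

```text
clock: 3.38
tool_pos: [0.5543, -0.1926, 0.1809]
orientation: [-180.0, -0.0, -154.3]
force: [0.8, 0.4, 0.3]
opening: 0.0878
gripper_force: 0.0
```

```bash
python3 - <<'E'
from h import *
go([.555,-.192,.133],25.8)
E
```

```text
shift [-0.0011  0.0003  0.0599] turn -0.0007 j [ -0.1  17.8 -19.1   0.  -53.1 -64.2] pos [ 0.5543 -0.1926  0.1809] rpy [-1.7999e+02 -5.0000e-02 -1.5426e+02] F [0.8 0.4 0.3] M [ 0.004 -0.018  0.032] t 3.3833
```

Emit:
send_rows(
  deltas=[
    [[-0.001,0,0.02],0],
    [[-0.001,0,0.045],0],
    [[-0.001,0,0.06],0],
    [[-0.001,0,0.06],0],
    [[-0.001,0,0.06],0],
  ],
)

```text
clock: 3.8
tool_pos: [0.5559, -0.1919, 0.1337]
orientation: [-179.9, 0.0, -154.2]
force: [1.5, -0.4, 1.4]
opening: 0.0878
gripper_force: 0.0
```

Emit:
send_rows(
  deltas=[
    [[0,0,0],0],
    [[0,0,0],0],
    [[0,0,0],0],
    [[0,0,0],0],
    [[0,0,0],0],
  ],
  gripper=0,
)

```text
clock: 4.22
tool_pos: [0.5555, -0.1914, 0.1327]
orientation: [-180.0, 0.0, -154.2]
force: [0.7, 0.4, -0.7]
opening: 0.06
gripper_force: 0.0
```

Emit:
send_rows(
  deltas=[
    [[0,0,0],0],
    [[0,0,0],0],
    [[0,0,0],0],
    [[0,0,0],0],
    [[0,0,0],0],
  ],
)

```text
clock: 4.63
tool_pos: [0.5552, -0.1914, 0.1321]
orientation: [180.0, -0.0, -154.2]
force: [0.1, 0.1, -0.0]
opening: 0.0264
gripper_force: 0.0
```

```bash
python3 - <<'E'
from h import *
go([.555,-.192,.133],25.8)
print(ctrl.get_obs()["opening"],ctrl.get_obs()["gripper_force"])
E
```

```text
shift [ 0.0006 -0.0005 -0.0011] turn -0.0003 j [  0.   21.  -21.9  -0.  -47.1 -64.3] pos [ 0.5552 -0.1914  0.1321] rpy [ 1.8000e+02 -1.0000e-02 -1.5422e+02] F [ 0.1  0.1 -0. ] M [-0.003  0.015  0.011] t 4.6333
0.026356988280999825 0.0
```

Emit:
send_rows(
  deltas=[
    [[0,0,0],0],
    [[0,0,0],0],
    [[0,0,0],0],
    [[0,0,0],0],
    [[0,0,0],0],
  ],
)

```text
clock: 5.05
tool_pos: [0.5552, -0.1914, 0.1321]
orientation: [180.0, -0.0, -154.2]
force: [-0.1, 0.2, -1.3]
opening: 0.0137
gripper_force: 30.0
```

Emit:
send_rows(
  deltas=[
    [[0,0,0],0],
    [[0,0,0],0],
    [[0,0,0],0],
    [[0,0,-0.01],0],
    [[0,0,-0.02],0],
  ],
)

```text
clock: 5.47
tool_pos: [0.555, -0.1914, 0.1484]
orientation: [180.0, -0.1, -154.2]
force: [0.3, 0.0, 0.3]
opening: 0.0135
gripper_force: 30.0
```

```bash
python3 - <<'E'
from h import *
go([.555,-.192,.133],25.8)
print(ctrl.get_obs()["opening"],ctrl.get_obs()["gripper_force"])
E
```

```text
shift [ 0.0003 -0.0006  0.0193] turn -0.0002 j [  0.   19.9 -21.    0.  -49.2 -64.3] pos [ 0.555  -0.1914  0.1484] rpy [ 1.7997e+02 -6.0000e-02 -1.5422e+02] F [0.3 0.  0.3] M [-0.01  -0.051  0.032] t 5.4667
0.0135091502422599 29.99981313943863
```

Emit:
send_rows(
  deltas=[
    [[0,0,-0.03],0],
    [[0,0,-0.065],0],
    [[0,0,-0.1],0],
    [[0,0,-0.135],0],
    [[0,0,-0.15],0],
  ],
)

```text
clock: 5.88
tool_pos: [0.5565, -0.1918, 0.2736]
orientation: [-179.8, 0.3, -154.2]
force: [1.6, 0.2, -0.9]
opening: 0.0139
gripper_force: 30.0
```

Emit:
send_rows(
  deltas=[
    [[-0.01,0.025,0],0],
    [[-0.025,0.065,0],0],
    [[-0.043,0.112,0],0],
    [[-0.061,0.16,0],0],
    [[-0.079,0.207,0],0],
  ],
)

```text
clock: 6.3
tool_pos: [0.5397, -0.0134, 0.2695]
orientation: [-180.0, 0.1, -154.3]
force: [1.2, -0.5, -0.5]
opening: 0.0142
gripper_force: 30.0
```

Emit:
send_rows(
  deltas=[
    [[-0.018,0.047,0],0],
    [[-0.036,0.094,0],0],
    [[-0.054,0.14,0],0],
    [[-0.072,0.188,0],0],
    [[-0.085,0.222,0],0],
  ],
)

```text
clock: 6.72
tool_pos: [0.5237, 0.1776, 0.2696]
orientation: [180.0, 0.1, -154.1]
force: [0.7, -0.2, -0.7]
opening: 0.0137
gripper_force: 30.0
```

Emit:
send_rows(
  deltas=[
    [[0,0,0],-0.07],
    [[0,0,0],-0.14],
    [[0,0,0],-0.21],
    [[0,0,0],-0.28],
    [[0,0,0],-0.313],
  ],
)

```text
clock: 7.13
tool_pos: [0.5241, 0.1749, 0.2693]
orientation: [-180.0, 0.1, -125.7]
force: [-0.3, 0.4, -0.1]
opening: 0.0137
gripper_force: 30.0
```

```bash
python3 - <<'E'
from h import *
go([.523,.185,.1261+.07],54)
E
```

```text
shift [-0.0094  0.0085  0.0915] turn 0.0037 j [ 38.8  10.  -16.9   0.  -63.1 -74.4] pos [0.5241 0.1749 0.2693] rpy [-1.7998e+02  6.0000e-02 -1.2567e+02] F [-0.3  0.4 -0.1] M [ 0.026  0.119 -0.007] t 7.1333
```

Emit:
send_rows(
  deltas=[
    [[-0.003,0.003,0.02],0],
    [[-0.006,0.006,0.05],0],
    [[-0.009,0.0085,0.075],0],
    [[-0.009,0.0085,0.09],0],
    [[-0.009,0.0085,0.09],0],
  ],
)

```text
clock: 7.55
tool_pos: [0.5218, 0.184, 0.1944]
orientation: [179.9, -0.2, -126.1]
force: [-0.2, -1.0, -1.4]
opening: 0.0141
gripper_force: 30.0
```

Emit:
send_rows(
  deltas=[
    [[0,0,0],0],
    [[0,0,0],0],
    [[0,0,0],0],
    [[0,0,0],0],
    [[0,0,0],0],
  ],
)

```text
clock: 7.97
tool_pos: [0.5232, 0.1847, 0.197]
orientation: [-180.0, 0.1, -126.1]
force: [-0.4, 0.2, -0.7]
opening: 0.0136
gripper_force: 30.0
```

```bash
python3 - <<'E'
from h import *
go([.523,.185,.1261+.07],54)
s=ctrl.snapshot("scene"); pickle.dump(s,open("s2.pkl","wb"))
t=ctrl.snapshot("top"); pickle.dump(t,open("s2t.pkl","wb"))
r=lambda i:cv2.resize(i,(400,400),interpolation=cv2.INTER_CUBIC)
save("hover",np.hstack([r(s["color"][230:290,390:450]),r(t["color"][225:285,220:280])]))
E
```

```text
shift [-0.0002  0.0004  0.0012] turn -0.0006 j [ 39.7  14.  -22.1   0.  -53.8 -75.7] pos [0.5232 0.1847 0.197 ] rpy [-1.7998e+02  8.0000e-02 -1.2605e+02] F [-0.4  0.2 -0.7] M [0.01  0.051 0.001] t 7.9667
```

View pics/hover.png

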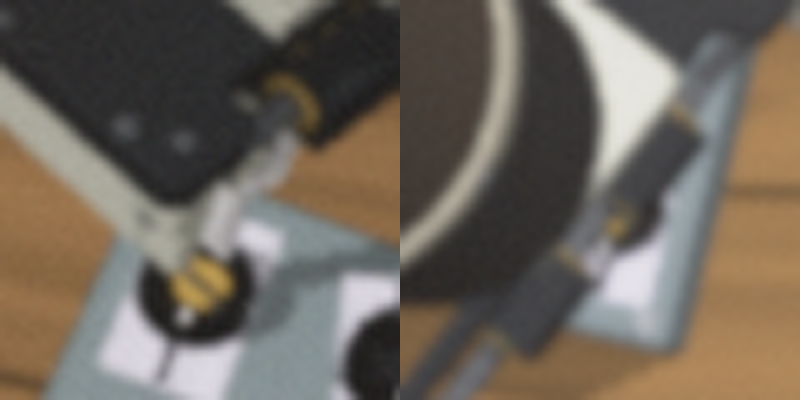

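```bash
python3 - <<'E'
from rect import *
s=pickle.load(open("s2.pkl","rb")); S0=pickle.load(open("s0.pkl","rb"))["scene"]
ax=[[.5232,.1847,.0709+h] for h in(0,.007,.02,.044)]
print(proj(s,ax).round(1), "screw", proj(s,[[.5235,.1854,.054],[.523,.1848,.054]]).round(1))
f=s["color"].astype(int)
for r in range(256,272):
    print(r,"".join("%4d"%(v) for v in f[r,412:434].min(1)), )
c=np.array([.5235,.1854])
for z in(.0528,.054,.0552):
    c=np.array([.5235,.1854])
    for i in range(3): m,a,e,_=screw(s,c,z); c=m
    print(z,m.round(4),round(a,1),e)
E
```

```text
[[421.1 267. ]
 [421.7 264.9]
 [423.  261.1]
 [425.5 253.6]] screw [[419.8 272. ]
 [419.5 271.7]]
256   40  46  45  45  44  43  44  40  41  41  52  61  72  93 118 128 133 141 145 138 121  87
257   40  40  41  45  45  42  41  38  41  59  89 105 104 115 137 147 146 144 139 124  97  71
258   47  42  39  43  41  38  35  41  59  87 127 148 144 141 149 151 141 125 112  92  75  67
259   77  54  41  35  36  35  44  56  85 115 153 172 169 157 145 141 134 119 104  85  77  72
260  114  86  65  54  56  52  62  82 104 135 164 182 175 160 145 135 130 124 126 117 103  91
261  134 125 116 105 100  95  92 101 114 144 172 182 171 157 141 134 133 131 130 129 124 122
262  127 143 146 142 131 119 109 110 125 153 176 179 164 156 151 147 142 138 136 135 130 127
263  126 139 150 148 134 119 114 116 138 167 181 173 162 161 176 184 177 164 150 142 138 133
264  138 146 150 146 131 116 112 118 146 171 178 169 157 168 192 205 206 196 183 168 152 136
265  153 155 154 149 138 125 117 123 151 173 173 166 159 171 197 211 213 212 205 191 165 138
266  154 157 157 154 143 132 115 110 132 162 170 163 151 157 176 198 208 210 208 195 165 138
267  148 154 157 154 145 125 106  87  86 118 152 156 135 112 126 163 185 194 196 189 157 135
268  126 139 150 154 139 119 100  79  64  79 113 129 103  70  79 118 151 164 179 170 146 125
269   90 107 135 144 133 110  92  82  73  69  78  78  62  43  52  89 130 152 155 144 123 113
270   57  70  99 115 111  96  88  79  79  81  75  62  43  34  36  71 118 143 135 114 100  95
271   40  40  57  72  85  84  78  72  74  82  80  70  49  33  34  56 103 129 120 101  92  93
0.0528 [0.5229 0.1856] 54.3 [3.60996946 4.73895003]
0.054 [0.5237 0.1855] 54.3 [3.60449722 4.7311923 ]
0.0552 [0.5245 0.1854] 54.3 [3.59868549 4.72377937]
```

Scene crop: the blade hovers at about (422,267), just above the screw at (420,272), and matches the projected tool axis to about 0.3 px. Descending.

Emit:
send_rows(
  deltas=[
    [[0,0,0.004],0],
    [[0,0,0.01],0],
    [[0,0,0.016],0],
    [[0,0,0.017],0],
    [[0,0,0.017],0],
  ],
)

```text
clock: 8.48
tool_pos: [0.5226, 0.1843, 0.1818]
orientation: [180.0, -0.1, -126.1]
force: [-0.3, 0.3, 0.4]
opening: 0.0138
gripper_force: 30.0
```

```bash
python3 - <<'E'
from h import *
go([.523,.185,.1261+.054],54)
E
```

```text
shift [-0.001   0.0001  0.0021] turn -0.0006 j [ 39.7  15.  -23.1  -0.  -52.  -75.7] pos [0.5226 0.1843 0.1818] rpy [ 1.7998e+02 -8.0000e-02 -1.2606e+02] F [-0.3  0.3  0.4] M [ 0.019  0.001 -0.009] t 8.4833
```

Emit:
send_rows(
  deltas=[
    [[0,0,0.001],0],
    [[0,0,0.002],0],
    [[0,0,0.003],0],
    [[0,0,0.004],0],
    [[0,0,0.004],0],
  ],
)

```text
clock: 8.9
tool_pos: [0.5228, 0.1845, 0.1793]
orientation: [180.0, -0.0, -126.0]
force: [0.7, 0.2, 0.0]
opening: 0.0138
gripper_force: 30.0
```

```bash
python3 - <<'E'
from h import *
go([.523,.185,.1261+.054],54)
E
```

```text
shift [-0.0006  0.0002 -0.0011] turn -0.0005 j [ 39.7  15.1 -23.3  -0.  -51.6 -75.7] pos [0.5228 0.1845 0.1793] rpy [ 180.     -0.   -126.05] F [0.7 0.2 0. ] M [0.028 0.035 0.029] t 8.9
```

Emit:
send_rows(
  deltas=[
    [[0,0,0.001],0],
    [[0,0,0.002],0],
    [[0,0,0.002],0],
    [[0,0,0.002],0],
    [[0,0,0.002],0],
  ],
)

```text
clock: 9.32
tool_pos: [0.5229, 0.1845, 0.1778]
orientation: [-180.0, 0.0, -126.0]
force: [0.0, -0.1, -0.2]
opening: 0.014
gripper_force: 30.0
```

```bash
python3 - <<'E'
from h import *
go([.523,.185,.1261+.054],54)
E
```

```text
shift [-0.0005  0.0003 -0.0029] turn -0.0006 j [ 39.7  15.2 -23.4  -0.  -51.4 -75.7] pos [0.5229 0.1845 0.1778] rpy [-180.      0.   -126.05] F [ 0.  -0.1 -0.2] M [0.041 0.026 0.003] t 9.3167
```

Emit:
send_rows(
  deltas=[
    [[0,0,0.001],0],
    [[0,0,0.002],0],
    [[0,0,0.002],0],
    [[0,0,0.002],0],
    [[0,0,0.002],0],
  ],
)

```text
clock: 9.73
tool_pos: [0.5229, 0.1845, 0.1761]
orientation: [180.0, -0.0, -126.1]
force: [-0.1, -0.0, -0.5]
opening: 0.0137
gripper_force: 30.0
```

```bash
python3 - <<'E'
from h import *
go([.523,.185,.1261+.054],54)
E
```

```text
shift [-0.0006  0.0002 -0.005 ] turn -0.0006 j [ 39.7  15.3 -23.5  -0.  -51.2 -75.7] pos [0.5229 0.1845 0.1761] rpy [ 1.8000e+02 -1.0000e-02 -1.2605e+02] F [-0.1 -0.  -0.5] M [ 0.057  0.014 -0.039] t 9.7333
```

Emit:
send_rows(
  deltas=[
    [[0,0,0.001],0],
    [[0,0,0.002],0],
    [[0,0,0.002],0],
    [[0,0,0.002],0],
    [[0,0,0.002],0],
  ],
)

```text
clock: 10.15
tool_pos: [0.523, 0.1846, 0.1748]
orientation: [-180.0, 0.0, -126.0]
force: [-1.5, 0.2, 2.8]
opening: 0.0138
gripper_force: 30.0
```

```bash
python3 - <<'E'
from h import *
go([.523,.185,.1261+.054],54)
E
```

```text
shift [-0.0004  0.0003 -0.0066] turn -0.0005 j [ 39.7  15.4 -23.6   0.  -51.  -75.7] pos [0.523  0.1846 0.1748] rpy [-1.7999e+02  2.0000e-02 -1.2605e+02] F [-1.5  0.2  2.8] M [-0.016  0.299 -0.003] t 10.15
```

Emit:
send_rows(
  deltas=[
    [[0,0,0.001],0],
    [[0,0,0.002],0],
    [[0,0,0.002],0],
    [[0,0,0.002],0],
    [[0,0,0.002],0],
  ],
)

```text
clock: 10.57
tool_pos: [0.523, 0.1846, 0.1732]
orientation: [-180.0, 0.0, -126.0]
force: [-1.0, -0.3, 5.2]
opening: 0.0139
gripper_force: 30.0
```

```bash
python3 - <<'E'
from h import *
go([.523,.185,.1261+.054],54)
E
```

```text
shift [-0.0004  0.0003 -0.0086] turn -0.0005 j [ 39.7  15.5 -23.7   0.  -50.8 -75.7] pos [0.523  0.1846 0.1732] rpy [-1.7999e+02  2.0000e-02 -1.2604e+02] F [-1.  -0.3  5.2] M [-0.023  0.577  0.022] t 10.5667
```

Emit:
send_rows(
  deltas=[
    [[0,0,0.001],0],
    [[0,0,0.0014],0],
    [[0,0,0.0014],0],
    [[0,0,0.0014],0],
    [[0,0,0.0014],0],
  ],
)

```text
clock: 10.98
tool_pos: [0.5231, 0.1846, 0.1722]
orientation: [-180.0, 0.0, -126.0]
force: [-1.9, 0.4, 7.2]
opening: 0.0138
gripper_force: 30.0
```

Emit:
send_rows(
  deltas=[
    [[0,0,0],0.02],
    [[0,0,0],0.04],
    [[0,0,0],0.06],
    [[0,0,0],0.08],
    [[0,0,0],0.1],
  ],
)

```text
clock: 11.4
tool_pos: [0.5235, 0.1847, 0.1725]
orientation: [-180.0, 0.1, -135.1]
force: [0.3, -1.5, 7.3]
opening: 0.0141
gripper_force: 30.0
```

```bash
python3 - <<'E'
from h import *
go([.523,.185,.1261+.054],54)
E
```

```text
shift [ 0.0002  0.0006 -0.0095] turn -0.1013 j [ 39.7  15.6 -23.7   0.  -50.6 -84.8] pos [0.5235 0.1847 0.1725] rpy [-1.7996e+02  7.0000e-02 -1.3512e+02] F [ 0.3 -1.5  7.3] M [-0.353  0.059  0.004] t 11.4
```

Emit:
send_rows(
  deltas=[
    [[0,0,0],0.04],
    [[0,0,0],0.08],
    [[0,0,0],0.12],
    [[0,0,0],0.16],
    [[0,0,0],0.2],
  ],
)

```text
clock: 11.82
tool_pos: [0.5237, 0.1844, 0.1725]
orientation: [-180.0, 0.1, -153.2]
force: [1.9, -3.2, 6.1]
opening: 0.0136
gripper_force: 30.0
```

Emit:
send_rows(
  deltas=[
    [[0,0,0],0.04],
    [[0,0,0],0.08],
    [[0,0,0],0.12],
    [[0,0,0],0.16],
    [[0,0,0],0.2],
  ],
)

```text
clock: 12.23
tool_pos: [0.5237, 0.1842, 0.1725]
orientation: [-180.0, 0.1, -171.2]
force: [1.7, -3.1, 6.2]
opening: 0.014
gripper_force: 30.0
```

```bash
python3 - <<'E'
from rect import *
go([.523,.185,.1261+.054],54)
S=pickle.load(open("s0.pkl","rb"))
# plate-mark and edge direction: structure tensor of the rectified plate plane around the trimmers
for n in S:
    for c,l in(((.523,.1845),"open"),((.527,.232),"sealed"),((.565,.205),"ctl")):
        im,X,Y=rect(S[n],c,.046 if l!="ctl" else .045,half=.03 if l!="ctl" else .05,ppm=4)
        g=cv2.GaussianBlur(cv2.cvtColor(im,cv2.COLOR_RGB2GRAY).astype(float),(0,0),4)
        gx,gy=cv2.Sobel(g,-1,1,0),cv2.Sobel(g,-1,0,1)
        if l!="ctl":
            ring=(np.hypot(X-c[0],Y-c[1])>.02)
        else: ring=X>-1
        mag=np.hypot(gx,gy)*ring
        # world gradient: x=-row, y=-col ; fold to 90 deg
        a=np.arctan2(-gx,-gy); w=mag**2
        best=max(np.arange(-30,16,.25),key=lambda t:(w*np.exp(8*np.cos(4*(a-np.radians(t))))).sum())
        print(n,l,best)
E
```

```text
shift [ 0.0007  0.0011 -0.0095] turn -0.5022 j [ 3.960e+01  1.560e+01 -2.370e+01  1.000e-01 -5.070e+01 -1.209e+02] pos [0.5237 0.1842 0.1725] rpy [-1.7996e+02  9.0000e-02 -1.7120e+02] F [ 1.7 -3.1  6.2] M [-1.574 -0.739  0.064] t 12.2333
scene open -10.5
scene sealed -18.0
scene ctl -11.75
top open -10.75
top sealed 1.5
top ctl -11.5
```

Emit:
send_rows(
  deltas=[
    [[0,0,0],0.035],
    [[0,0,0],0.07],
    [[0,0,0],0.105],
    [[0,0,0],0.14],
    [[0,0,0],0.175],
  ],
)

```text
clock: 12.65
tool_pos: [0.5237, 0.184, 0.1725]
orientation: [-180.0, 0.1, 173.1]
force: [1.4, -4.5, 5.8]
opening: 0.0141
gripper_force: 30.0
```

Emit:
send_rows(
  deltas=[
    [[0,0,0],0.035],
    [[0,0,0],0.07],
    [[0,0,0],0.105],
    [[0,0,0],0.135],
    [[0,0,0],0.147],
  ],
)

```text
clock: 13.07
tool_pos: [0.5236, 0.1838, 0.1725]
orientation: [-180.0, 0.1, 159.8]
force: [1.8, -4.8, 6.6]
opening: 0.0141
gripper_force: 30.0
```

Emit:
send_rows(
  deltas=[
    [[0,0,0],0],
    [[0,0,0],0],
    [[0,0,0],0],
    [[0,0,0],0],
    [[0,0,0],0],
  ],
)

```text
clock: 13.48
tool_pos: [0.5236, 0.1838, 0.1725]
orientation: [-180.0, 0.1, 160.0]
force: [1.8, -4.2, 6.7]
opening: 0.0138
gripper_force: 30.0
```

```bash
python3 - <<'E'
from rect import *
go([.523,.185,.1261+.054],-20.2)
s=ctrl.snapshot("scene"); t=ctrl.snapshot("top"); pickle.dump((s,t),open("s3.pkl","wb"))
for q in(s,t):
    c=np.array([.523,.185]); m,a,e,_=screw(q,c); print(m,a,e)
r=lambda i:cv2.resize(i,(400,400),interpolation=cv2.INTER_CUBIC)
save("turned",np.hstack([r(s["color"][240:290,395:445]),r(t["color"][225:285,220:280])]))
E
```

```text
shift [ 0.0012  0.0011 -0.0096] turn 0.0022 j [ 3.960e+01  1.560e+01 -2.370e+01  1.000e-01 -5.070e+01 -1.497e+02] pos [0.5236 0.1838 0.1725] rpy [-1.7996e+02  9.0000e-02  1.6000e+02] F [ 1.8 -4.2  6.7] M [-1.971 -0.825  0.04 ] t 13.4833
[0.52710284 0.18429124] 164.17384820728995 [2.54570716 5.49330634]
[nan nan] nan [nan nan]rect.py:11: RuntimeWarning: invalid value encountered in divide
  w/=w.sum(); m=np.array([(w*X).sum(),(w*Y).sum()]); dx,dy=X-m[0],Y-m[1]
```

View pics/turned.png

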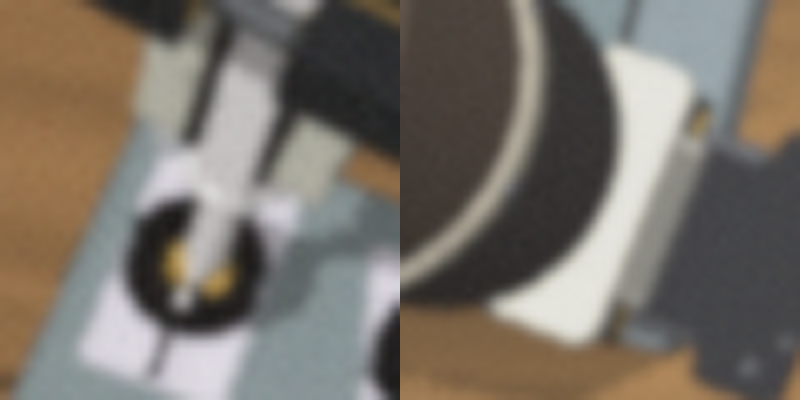

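The picture shows the blade in the slot, with the brass halves left and right of it at about scene (417,273) and (422,275). The slot is now roughly in line with the marks. Next I'll centre the blade in its play, unload sideways and raise.

Emit:
send_rows(
  deltas=[
    [[0,-0.0003,0],-0.03],
    [[0,-0.0006,0],-0.06],
    [[0,-0.0009,0],-0.09],
    [[0,-0.0009,0],-0.09],
    [[0,-0.0009,0],-0.09],
  ],
)

```text
clock: 14.0
tool_pos: [0.5234, 0.184, 0.1726]
orientation: [180.0, 0.1, 168.1]
force: [0.7, -1.0, 5.7]
opening: 0.0143
gripper_force: 30.0
```

```bash
python3 - <<'E'
from rect import *
go([.523,.185,.1261+.054],-11)
E
```

```text
shift [ 0.0008  0.0012 -0.0094] turn -0.0099 j [ 3.960e+01  1.550e+01 -2.380e+01  1.000e-01 -5.060e+01 -1.415e+02] pos [0.5234 0.184  0.1726] rpy [1.7996e+02 9.0000e-02 1.6811e+02] F [ 0.7 -1.   5.7] M [-0.546 -0.332 -0.014] t 14.0
```

Emit:
send_rows(
  deltas=[
    [[0,0,-0.002],0],
    [[0,0,-0.005],0],
    [[0,0,-0.01],0],
    [[0,0,-0.017],0],
    [[0,0,-0.024],0],
  ],
)

```text
clock: 14.42
tool_pos: [0.5223, 0.1837, 0.1911]
orientation: [-180.0, -0.0, 168.1]
force: [-0.0, -0.3, 0.1]
opening: 0.0139
gripper_force: 30.0
```

Emit:
send_rows(
  deltas=[
    [[0,0,-0.01],0],
    [[0,0,-0.025],0],
    [[0,0,-0.045],0],
    [[0,0,-0.06],0],
    [[0,0,-0.06],0],
  ],
)

```text
clock: 14.83
tool_pos: [0.5237, 0.1845, 0.2423]
orientation: [179.8, 0.2, 168.1]
force: [1.3, -0.1, -0.0]
opening: 0.0141
gripper_force: 30.0
```

```bash
python3 - <<'E'
from rect import *
go([.523,.185,.1261+.054],-11)
s=ctrl.snapshot("scene"); t=ctrl.snapshot("top"); pickle.dump((s,t),open("s4.pkl","wb"))
c=np.array([.5235,.1854])
for i in range(3): m,a,e,im=screw(s,c); c=m; print(m.round(4),a,e)
save("after",np.hstack([cv2.resize(s["color"][245:295,395:445],(400,400),interpolation=cv2.INTER_CUBIC),cv2.resize(im,(400,400))]))
E
```

```text
shift [0.001  0.0004 0.0777] turn -0.01 j [  39.6   11.4  -18.9    0.   -59.4 -141.6] pos [0.5237 0.1845 0.2423] rpy [179.82   0.19 168.1 ] F [ 1.3 -0.1 -0. ] M [ 0.056 -0.102  0.007] t 14.8333
[0.5236 0.1853] 175.80705333031173 [3.9416184  4.89472622]
[0.5236 0.1853] 175.80147753905823 [3.9419107  4.89432887]
[0.5236 0.1853] 175.80252312880944 [3.94189522 4.89440842]
```

View pics/after.png

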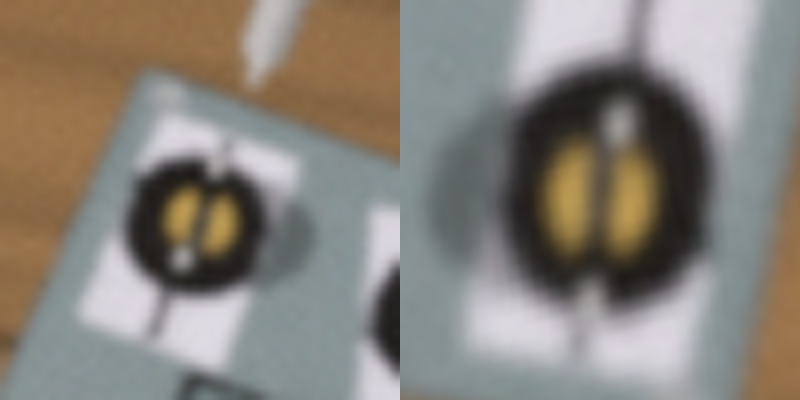

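Rectified view: the slot runs (605,150)-(595,250), and the white marks are at (620,118) and (590,290). The slot is nearly aligned, so I'll measure the residual more precisely from its dark centre line.

```bash
python3 - <<'E'
from rect import *
s,t=pickle.load(open("s4.pkl","rb"))
S0=pickle.load(open("s0.pkl","rb"))
from scipy.optimize import minimize
# model fit: screw disk with dark slot, blurred, to yellowness (R-B)
def model(p,X,Y,sig):
    x,y,a,amp,bg,r=p; u=(X-x)*np.cos(a)+(Y-y)*np.sin(a); v=-(X-x)*np.sin(a)+(Y-y)*np.cos(a)
    m=((np.hypot(u,v)<r)&(abs(v)>.0022)).astype(float)
    return bg+amp*cv2.GaussianBlur(m,(0,0),sig)
for nm,q,a0 in(("scene now",s,-.15),("scene before",S0["scene"],.95),("top before",S0["top"],.95)):
    c=np.array([.5235,.1853]) if "scene" in nm else np.array([.5222,.1842])
    im,X,Y=rect(q,c,.054,half=.011); f=im.astype(float); d=f[...,0]-f[...,2]
    W=np.hypot(X-c[0],Y-c[1])<.0095
    best=None
    for sig in(6,9,12):
      for a in(a0-.15,a0,a0+.15):
        r=minimize(lambda p:((model(p,X,Y,sig)-d)[W]**2).mean(),[c[0],c[1],a,90,10,.0078],method="Nelder-Mead",
          options=dict(initial_simplex=np.array([[c[0],c[1],a,90,10,.0078]]*7)+np.vstack([np.zeros(6),np.diag([.001,.001,.15,20,10,-.0008])]),maxfev=500))
        if best is None or r.fun<best[0]: best=(r.fun,sig,r.x)
    print(nm,best[0].round(1),best[1],best[2].round(4),"deg",np.degrees(best[2][2]).round(1))
# white rim marks in scene now
for nm,q in(("now",s),("before",S0["scene"]),("top",S0["top"])):
    im,X,Y=rect(q,(.523,.1845),.057,half=.025); g=im.min(2).astype(float)
    R=np.hypot(X-.523,Y-.1845); A=np.arctan2(Y-.1845,X-.523)
    pts=[]
    for b in(-.2,np.pi-.2):
        w=np.clip(g-90,0,None)*((R>.0105)&(R<.0152)&(abs(np.angle(np.exp(1j*(A-b))))<.45))
        pts.append(np.array([(w*X).sum(),(w*Y).sum()])/w.sum())
    d=pts[0]-pts[1]; print(nm,"white marks",np.array(pts).round(4).tolist(),np.degrees(np.arctan2(d[1],d[0])).round(1))
E
```

```text
scene now 22.5 12 [ 5.23600e-01  1.85300e-01 -9.75000e-02  9.15073e+01  1.92235e+01
  8.00000e-03] deg -5.6
scene before 73.5 12 [5.23700e-01 1.85300e-01 9.30000e-01 8.05439e+01 3.49446e+01 7.30000e-03] deg 53.3
top before 41.8 12 [5.21900e-01 1.84500e-01 9.42200e-01 6.95995e+01 2.97680e+01 7.50000e-03] deg 54.0
now white marks [[0.5361, 0.1822], [0.5096, 0.1866]] -9.5
before white marks [[0.5362, 0.1822], [0.5096, 0.1866]] -9.5
top white marks [[0.5362, 0.1819], [0.5098, 0.1871]] -11.2
```

Emit:
send_rows(
  deltas=[
    [[0,0,0.015],-0.03],
    [[0,0,0.035],-0.06],
    [[0,0,0.055],-0.06],
    [[0,0,0.07],-0.06],
    [[0,0,0.07],-0.06],
  ],
)

```text
clock: 15.35
tool_pos: [0.521, 0.1829, 0.1797]
orientation: [-179.8, -0.3, 173.4]
force: [-0.4, -1.0, -0.3]
opening: 0.0138
gripper_force: 30.0
```

Emit:
send_rows(
  deltas=[
    [[0,0,0],0],
    [[0,0,0],0],
    [[0,0,0.001],0],
    [[0,0,0.002],0],
    [[0,0,0.003],0],
  ],
)

```text
clock: 15.77
tool_pos: [0.5228, 0.184, 0.1812]
orientation: [180.0, 0.0, 173.5]
force: [0.3, -0.4, -0.7]
opening: 0.0139
gripper_force: 30.0
```

```bash
python3 - <<'E'
from h import *
go([.5234,.1842,.1725],-6)
E
```

```text
shift [-0.0007  0.0003  0.0108] turn -0.0059 j [  39.6   14.9  -23.2   -0.   -51.8 -136.2] pos [0.5228 0.184  0.1812] rpy [1.7996e+02 4.0000e-02 1.7347e+02] F [ 0.3 -0.4 -0.7] M [-0.07  -0.039  0.058] t 15.7667
```

Emit:
send_rows(
  deltas=[
    [[-0.0004,0.0002,0.001],0],
    [[-0.0004,0.0002,0.002],0],
    [[-0.0004,0.0002,0.003],0],
    [[-0.0004,0.0002,0.004],0],
    [[-0.0004,0.0002,0.005],0],
  ],
)

```text
clock: 16.18
tool_pos: [0.523, 0.184, 0.1766]
orientation: [180.0, -0.0, 173.5]
force: [-0.5, 0.4, -0.9]
opening: 0.0137
gripper_force: 30.0
```

Emit:
send_rows(
  deltas=[
    [[0,0,0.001],0],
    [[0,0,0.002],0],
    [[0,0,0.003],0],
    [[0,0,0.003],0],
    [[0,0,0.003],0],
  ],
)

```text
clock: 16.6
tool_pos: [0.5231, 0.184, 0.1745]
orientation: [180.0, 0.0, 173.5]
force: [-0.9, -0.5, 3.5]
opening: 0.0142
gripper_force: 30.0
```

```bash
python3 - <<'E'
from h import *
go([.5234,.1842,.1725],-6)
E
```

```text
shift [-0.0004  0.0003  0.0025] turn -0.0058 j [  39.6   15.4  -23.6    0.   -51.  -136.2] pos [0.5231 0.184  0.1745] rpy [1.8000e+02 1.0000e-02 1.7348e+02] F [-0.9 -0.5  3.5] M [-0.146  0.466 -0.011] t 16.6
```

Emit:
send_rows(
  deltas=[
    [[0,0,0.001],0],
    [[0,0,0.002],0],
    [[0,0,0.003],0],
    [[0,0,0.003],0],
    [[0,0,0.003],0],
  ],
)

```text
clock: 17.02
tool_pos: [0.5231, 0.184, 0.1722]
orientation: [180.0, 0.0, 173.5]
force: [-1.8, -0.3, 7.0]
opening: 0.0143
gripper_force: 30.0
```

Emit:
send_rows(
  deltas=[
    [[0,0,0],0.025],
    [[0,0,0],0.05],
    [[0,0,0],0.075],
    [[0,0,0],0.1],
    [[0,0,0],0.12],
  ],
)

```text
clock: 17.43
tool_pos: [0.5232, 0.1838, 0.1723]
orientation: [-180.0, 0.0, 162.6]
force: [-2.0, -2.1, 6.5]
opening: 0.0139
gripper_force: 30.0
```

Emit:
send_rows(
  deltas=[
    [[0,0,0],0.02],
    [[0,0,0],0.04],
    [[0,0,0],0.06],
    [[0,0,0],0.08],
    [[0,0,0],0.082],
  ],
)

```text
clock: 17.85
tool_pos: [0.5231, 0.1837, 0.1722]
orientation: [-180.0, 0.0, 155.2]
force: [-1.4, -2.1, 6.4]
opening: 0.0139
gripper_force: 30.0
```

Emit:
send_rows(
  deltas=[
    [[0,0,0],0],
    [[0,0,0],0],
    [[0,0,0],0],
    [[0,0,0],0],
    [[0,0,0],0],
  ],
)

```text
clock: 18.27
tool_pos: [0.5231, 0.1837, 0.1723]
orientation: [-180.0, 0.0, 155.3]
force: [-1.5, -1.0, 7.3]
opening: 0.014
gripper_force: 30.0
```

Emit:
send_rows(
  deltas=[
    [[0,0,0],-0.03],
    [[0,0,0],-0.06],
    [[0,0,0],-0.09],
    [[0,0,0],-0.1],
    [[0,0,0],-0.1],
  ],
)

```text
clock: 18.68
tool_pos: [0.5234, 0.184, 0.1724]
orientation: [180.0, 0.1, 164.4]
force: [-1.2, -1.6, 6.9]
opening: 0.0139
gripper_force: 30.0
```

```bash
python3 - <<'E'
from h import *
go([.5234,.1842,.1725],-6)
E
```

```text
shift [ 0.0001  0.0002 -0.0001] turn -0.107 j [  39.6   15.6  -23.7    0.   -50.6 -145.3] pos [0.5234 0.184  0.1724] rpy [1.7997e+02 6.0000e-02 1.6437e+02] F [-1.2 -1.6  6.9] M [-0.449  0.365  0.   ] t 18.6833
```

Now I raise and re-measure the slot.

Emit:
send_rows(
  deltas=[
    [[0,0,-0.002],0],
    [[0,0,-0.005],0],
    [[0,0,-0.01],0],
    [[0,0,-0.017],0],
    [[0,0,-0.024],0],
  ],
)

```text
clock: 19.1
tool_pos: [0.5228, 0.1839, 0.1912]
orientation: [-180.0, -0.0, 164.3]
force: [0.2, -0.8, -0.3]
opening: 0.0142
gripper_force: 30.0
```

Emit:
send_rows(
  deltas=[
    [[0,0,-0.02],0],
    [[0,0,-0.05],0],
    [[0,0,-0.08],0],
    [[0,0,-0.1],0],
    [[0,0,-0.1],0],
  ],
)

```text
clock: 19.52
tool_pos: [0.5244, 0.1847, 0.2754]
orientation: [179.7, 0.3, 164.3]
force: [0.7, 0.4, 0.4]
opening: 0.0138
gripper_force: 30.0
```

```bash
python3 - <<'E'
from rect import *
from scipy.optimize import minimize
go([.5552,-.1914,.27],25.8)
s=ctrl.snapshot("scene"); pickle.dump(s,open("s5.pkl","wb"))
def model(p,X,Y,sig):
    x,y,a,amp,bg,r=p; u=(X-x)*np.cos(a)+(Y-y)*np.sin(a); v=-(X-x)*np.sin(a)+(Y-y)*np.cos(a)
    return bg+amp*cv2.GaussianBlur(((np.hypot(u,v)<r)&(abs(v)>.0022)).astype(float),(0,0),sig)
c=np.array([.5235,.1853]); im,X,Y=rect(s,c,.054,half=.011); f=im.astype(float); d=f[...,0]-f[...,2]; W=np.hypot(X-c[0],Y-c[1])<.0095
for a in(-.35,-.2,-.1):
    p=np.array([c[0],c[1],a,90,20,.0078])
    r=minimize(lambda p:((model(p,X,Y,12)-d)[W]**2).mean(),p,method="Nelder-Mead",options=dict(initial_simplex=p+np.vstack([np.zeros(6),np.diag([.001,.001,.15,20,10,-.0008])]),maxfev=500))
    print(r.fun.round(1),np.degrees(r.x[2]).round(1),r.x.round(4))
print(screw(s,c)[1])
E
```

```text
shift [-0.1641 -0.4423  0.0068] turn -0.4609 j [ 3.960e+01  9.900e+00 -1.620e+01  1.000e-01 -6.360e+01 -1.453e+02] pos [0.5244 0.1847 0.2754] rpy [179.74   0.26 164.32] F [0.7 0.4 0.4] M [-0.005 -0.125  0.024] t 19.5167
29.0 -12.2 [ 5.23600e-01  1.85300e-01 -2.13700e-01  9.42072e+01  1.65262e+01
  8.10000e-03]
29.1 -12.3 [ 5.23600e-01  1.85300e-01 -2.14100e-01  9.44362e+01  1.71442e+01
  8.00000e-03]
29.0 -12.5 [ 5.23600e-01  1.85200e-01 -2.17900e-01  9.40148e+01  1.69052e+01
  8.10000e-03]
165.37753015057422
```

The slot is at -12.3°, the marks at about -10.5°, so it is aligned to about 2°. Now I return the tool to the block.

Emit:
send_rows(
  deltas=[
    [[-0.009,-0.025,0],0],
    [[-0.025,-0.067,0],0],
    [[-0.042,-0.113,0],0],
    [[-0.059,-0.16,0],0],
    [[-0.076,-0.206,0],0],
  ],
)

```text
clock: 19.98
tool_pos: [0.5362, 0.0073, 0.2704]
orientation: [-180.0, -0.1, 164.3]
force: [1.5, 0.9, -0.2]
opening: 0.0139
gripper_force: 30.0
```

Emit:
send_rows(
  deltas=[
    [[-0.017,-0.046,0],0],
    [[-0.034,-0.092,0],0],
    [[-0.052,-0.14,0],0],
    [[-0.07,-0.188,0],0],
    [[-0.087,-0.234,0],0],
  ],
)

```text
clock: 20.4
tool_pos: [0.5526, -0.1922, 0.2703]
orientation: [180.0, -0.1, 164.3]
force: [0.4, 0.2, -0.1]
opening: 0.0141
gripper_force: 30.0
```

Emit:
send_rows(
  deltas=[
    [[0,0,0],-0.07],
    [[0,0,0],-0.14],
    [[0,0,0],-0.21],
    [[0,0,0],-0.28],
    [[0,0,0],-0.35],
  ],
)

```text
clock: 20.82
tool_pos: [0.5527, -0.1904, 0.27]
orientation: [179.9, -0.1, -163.9]
force: [0.6, -0.1, -0.6]
opening: 0.0137
gripper_force: 30.0
```

Emit:
send_rows(
  deltas=[
    [[0,0,0],-0.06],
    [[0,0,0],-0.111],
    [[0,0,0],-0.111],
    [[0,0,0],-0.111],
    [[0,0,0],-0.111],
  ],
)

```text
clock: 21.23
tool_pos: [0.553, -0.1901, 0.2706]
orientation: [180.0, -0.0, -154.4]
force: [0.5, 0.2, -0.1]
opening: 0.014
gripper_force: 30.0
```

```bash
python3 - <<'E'
from h import *
go([.5552,-.1914,.195],25.8)
E
```

```text
shift [-0.0018 -0.0027  0.0945] turn -0.002 j [  0.2  13.  -12.8  -0.  -64.2 -64.5] pos [ 0.553  -0.1901  0.2706] rpy [ 1.7997e+02 -4.0000e-02 -1.5438e+02] F [ 0.5  0.2 -0.1] M [ 0.023 -0.032 -0.048] t 21.2333
```

Emit:
send_rows(
  deltas=[
    [[-0.0018,-0.0027,0.02],-0.002],
    [[-0.0018,-0.0027,0.05],-0.002],
    [[-0.0018,-0.0027,0.08],-0.002],
    [[-0.0018,-0.0027,0.095],-0.002],
    [[-0.0018,-0.0027,0.095],-0.002],
  ],
)

```text
clock: 21.65
tool_pos: [0.5536, -0.1912, 0.1917]
orientation: [179.8, -0.3, -154.2]
force: [-0.7, -0.1, -0.8]
opening: 0.014
gripper_force: 30.0
```

Emit:
send_rows(
  deltas=[
    [[0,0,0],0],
    [[0,0,0],0],
    [[0,0,0],0],
    [[0,0,0],0],
    [[0,0,0],0],
  ],
)

```text
clock: 22.07
tool_pos: [0.5558, -0.1915, 0.196]
orientation: [-180.0, 0.1, -154.1]
force: [-0.8, -0.5, 0.1]
opening: 0.0142
gripper_force: 30.0
```

```bash
python3 - <<'E'
from h import *
go([.5552,-.1914,.1325],25.8)
E
```

```text
shift [0.0006 0.0005 0.0793] turn 0.0017 j [  0.   17.  -18.    0.  -54.9 -64.1] pos [ 0.5558 -0.1915  0.196 ] rpy [-1.7996e+02  8.0000e-02 -1.5405e+02] F [-0.8 -0.5  0.1] M [0.01  0.018 0.031] t 22.0667
```

Emit:
send_rows(
  deltas=[
    [[0.0005,0.0002,0.006],0],
    [[0.0005,0.0002,0.014],0],
    [[0.0005,0.0002,0.024],0],
    [[0.0005,0.0002,0.034],0],
    [[0.0005,0.0002,0.04],0],
  ],
)

```text
clock: 22.48
tool_pos: [0.5543, -0.1915, 0.1613]
orientation: [179.9, -0.1, -154.1]
force: [-0.5, 1.2, -0.2]
opening: 0.0138
gripper_force: 30.0
```

Emit:
send_rows(
  deltas=[
    [[0,0,0.01],0],
    [[0,0,0.02],0],
    [[0,0,0.03],0],
    [[0,0,0.036],0],
    [[0,0,0.036],0],
  ],
)

```text
clock: 22.9
tool_pos: [0.5545, -0.1915, 0.1329]
orientation: [179.9, -0.1, -154.0]
force: [-0.5, -0.6, -0.3]
opening: 0.0139
gripper_force: 30.0
```

```bash
python3 - <<'E'
from h import *
go([.5552,-.1914,.1325],25.8)
E
```

```text
shift [-0.0008 -0.0003  0.0004] turn 0.0017 j [  0.   21.  -21.9  -0.  -47.3 -64.1] pos [ 0.5545 -0.1915  0.1329] rpy [ 1.7995e+02 -9.0000e-02 -1.5405e+02] F [-0.5 -0.6 -0.3] M [0.001 0.07  0.016] t 22.9
```

Nearly home. I'll lower the last 1 mm, then open.

Emit:
send_rows(
  deltas=[
    [[0,0,0.0005],0],
    [[0,0,0.001],0],
    [[0,0,0.001],0],
    [[0,0,0.001],0],
    [[0,0,0.001],0],
  ],
)

```text
clock: 23.32
tool_pos: [0.5551, -0.1916, 0.1338]
orientation: [-180.0, 0.0, -154.0]
force: [1.0, -0.4, 0.5]
opening: 0.0139
gripper_force: 30.0
```

Emit:
send_rows(
  deltas=[
    [[0,0,0],0],
    [[0,0,0],0],
    [[0,0,0],0],
    [[0,0,0],0],
    [[0,0,0],0],
  ],
  gripper=1,
)

```text
clock: 23.73
tool_pos: [0.555, -0.1916, 0.1334]
orientation: [-180.0, 0.0, -154.0]
force: [-0.5, -0.0, 0.3]
opening: 0.0419
gripper_force: 0.0
```

Emit:
send_rows(
  deltas=[
    [[0,0,0],0],
    [[0,0,0],0],
    [[0,0,0],0],
    [[0,0,0],0],
    [[0,0,0],0],
  ],
)

```text
clock: 24.15
tool_pos: [0.555, -0.1915, 0.1334]
orientation: [180.0, 0.0, -154.0]
force: [0.2, -0.5, 0.2]
opening: 0.075
gripper_force: 0.0
```

Emit:
send_rows(
  deltas=[
    [[0,0,0],0],
    [[0,0,-0.01],0],
    [[0,0,-0.03],0],
    [[0,0,-0.06],0],
    [[0,0,-0.09],0],
  ],
)

```text
clock: 24.57
tool_pos: [0.5546, -0.1916, 0.2063]
orientation: [180.0, -0.1, -154.0]
force: [0.3, 0.1, 0.0]
opening: 0.0874
gripper_force: 0.0
```

Emit:
send_rows(
  deltas=[
    [[0,0,-0.04],0],
    [[0,0,-0.08],0],
    [[0,0,-0.12],0],
    [[0,0,-0.12],0],
    [[0,0,-0.12],0],
  ],
)

```text
clock: 24.98
tool_pos: [0.5558, -0.1916, 0.3045]
orientation: [-179.9, 0.3, -154.0]
force: [-0.0, -0.1, -1.0]
opening: 0.0876
gripper_force: 0.0
```

```bash
python3 - <<'E'
from fit import *
s=ctrl.snapshot("scene"); 
c=[d for d in ctrl.cut_out(s,"tool") if np.hypot(*(np.array(d["xy"])*[640,480]-(219,240)))<30]
m0=pickle.load(open("m0.pkl","rb"))["tool","scene"]
if c:
    m=c[0]["pixels"]; print(c[0]["conf"],m.sum(),m0.sum(),"IoU with start",(m&m0).sum()/(m|m0).sum(),
      [np.argwhere(q).mean(0).round(1) for q in(m,m0)])
go([.5552,-.1914,.1325],25.8)
r=lambda i:cv2.resize(i,(400,400),interpolation=cv2.INTER_CUBIC)
save("end",np.hstack([r(s["color"][190:290,165:265]),r(s["color"][245:295,395:445])]))
E
```

```text
0.65 273 280 IoU with start 0.8494983277591973 [array([236.5, 219.5]), array([235.4, 218.6])]
shift [-0.0007 -0.0003  0.2112] turn 0.0017 j [  0.   12.  -10.   -0.  -68.  -64.1] pos [ 0.5546 -0.1914  0.3014] rpy [ 1.7998e+02  1.0000e-02 -1.5405e+02] F [-0.2 -0.9 -0.8] M [0.082 0.056 0.001] t 25.0833
```

View pics/end.png

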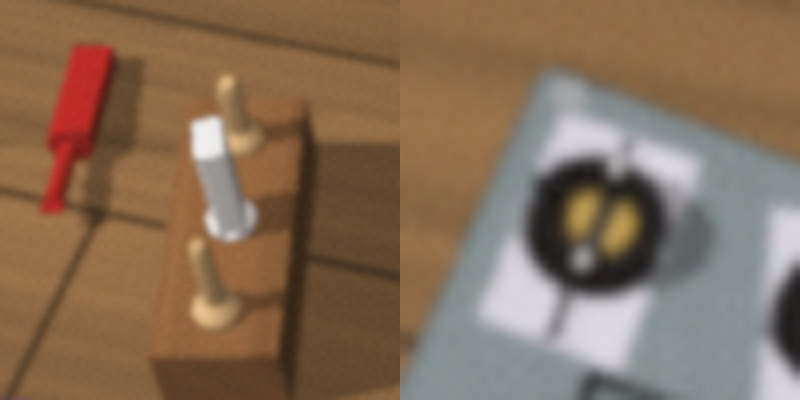

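The tool stands upright in the middle hole with its flange on the block (scene ≈(222,245)). The slot points along both marks (≈(420,273)), and the sticks are undisturbed. Handing in.

```bash
python3 -c "
from plant import ctrl
print(ctrl.close_job())"
```

```text
the job is handed in; nothing more can be done
None
```

The job is handed in: the slot lines up with the marks to about 2° by my camera estimate, the screw is out again, and the tool stands back upright in the block's middle hole; the hand-in returned no verdict.

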